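Seat a lens barrel in its V cradle and hold it pressed down

ROBOT

A 6-joint arm with a two-finger parallel gripper is mounted at the origin on the work surface; the furniture and walls round the work are solid. World frame = base frame: x ahead of the robot, y to its left, z up, the work surface at z = 0. Lengths are in m, angles in rad, forces in N, time in s.
With the tool pointing down it reaches from about 0.35 to 0.85 m from the base axis. Payload 8.1 kg.
Tool frame: the origin (TCP) lies on the centre line of the jaws, within the pads' length; the fingertips stand 14 mm ahead of it and the grasp point (between the pads) lies 5 mm behind it; z points along the fingers, y is the line along which they close (so a half turn about z gives the same grasp; the last joint's range is limited). The gripper opens to 85 mm and grips with 20 to 120 N. Pads are 22 mm wide; open, the fingers measure 114 mm over their backs; the gripper's body (76 mm by 85 mm) begins 54 mm behind the grasp point. The pads swing forward as they close: fully open they stand 13 mm farther back than shut.
Start: joints at [-1.239, 0.13, 1.488, -0, 1.523, -0.085], TCP at [0.243, -0.549, 0.245] pointing down, gripper open.
Joint ranges: [-2.96, 2.96], [-0.89, 2.26], [0.02, 2.5], [-1.34, 4.48], [0, 2.73], [-2.66, 2.66]. Speed limits (rad/s): [2.39, 2.39, 2.79, 3.14, 3.14, 3.14].

INTERFACE

Orientations are given as a unit quaternion [x, y, z, w].
In Python, from bench import r gives the robot as it stands.
- The arm moves only by the tool send_rows, never from a script. Its argument "plan" is a list of rows, each a list of 7 numbers: the closure, from 0 (fully open) to 1 (shut), then the shift along the tool's x, y, z in units of 25 mm (1.0 is 25 mm), then the turn, a rotation vector about the tool's x, y, z in units of 8 degrees (1.0 is 8 degrees). In form: [[grip, x, y, z, wx, wy, wz], ...]. A call has 1 to 10 rows; each row shifts and turns the commanded pose from where the row before left it, along the tool's axes as they then stand; what a row does not reach is not made up. A row lasts 1/10 s, in which the tool goes at most 50 mm and 8.59 degrees, less where a joint would pass 70% of its speed; a pose out of reach is approached as far as the arm can. A call is refused whole if a number of a shift passes 1 or a number of a turn 1, either way. A call with a gripper value outside its range is refused whole. The fingers move at their own pace and stop on an object; the grip force is fixed at half the most. Time passes only in rows, so rows that do not move let the fingers close. It gives the time, the measured TCP pose, the force, the opening and the grip force at its end, in the units of the state.
- r.state(): the state, without advancing time (a new reading comes with each control period).
- r.get_image(name): name is "side" or "top"; returns the picture (400x640x3 uint8, red, green, blue); there is no depth.
- r.camera_info(name): a dict with "vertical_fov" (degrees; the focal length in pixels is half the picture's height over the tangent of half this angle, whatever the lens; pixels are square), "cx", "cy" (the principal point, pixels), "eye" and "attitude" of the camera in the world. Camera axes: x right, y down, z forward; pixel columns grow to the right and rows downward; lengths in m; the calibration is good to about 2 mm. A picture is of the moment at which its call begins. camera_info takes no time and is no camera call.
- r.job_done(): hands the job in; it is judged then, once.
The state is a dict: "t": time; "joints": joint angles; "dq": joint speeds; "joint_torque": joint torques, N m; "eef_pos": TCP position; "eef_rot": TCP orientation; "wrist_force": force on the tool from outside, world axes, zero at the start; "torque": the same for the moment, N m; "width": opening from 0.0 (shut) to 1.0 (fully open); "grasp_force": force on a finger pad.
Only numpy, scipy, OpenCV 4.12 (cv2) and the standard library are available. Lean on these libraries where they do the work, as an engineer would, in place of code of your own. Each camera call takes 0.05 s, during which the arm holds its last target. There are 200 camera calls.

TASK

Lift the black lens barrel off its wooden rest, turn it so that its plain narrow end faces the upright end stop of the metal V cradle, and lay it gently (do not let it drop) lengthwise into the two V notches with that end up against the stop and the wide collar sticking out past the far notch. Then press it down firmly into the V, but not with brute force, so that it bears on both sloping sides, and finish while still holding it pressed like that, as someone else is about to strap it down. Leave the other things on the desk where they are.

Things in the scene. Friction and masses are not known exactly. Their poses are not given: they have to be found in the camera images.
- barrel_mid (a point): Middle of the ribbed grip band of the loose black lens barrel, on its axis. The barrel, 46 mm across, reaches from 66 mm behind this point (plain end) to 70 mm ahead, then a collar 56 mm across from 70 to 88 mm ahead; about 0.2 kg. x: along the barrel toward the collar. It starts level on the wooden rest, axis 35 mm above the desk. Grip it here across its diameter from above.
- barrel_collar (a point): Centre of the wide collar of the barrel, on its axis, 79 mm from barrel_mid. x axis: along the barrel away from the plain end.
- lens_rest: Fixed wooden rest, a slab 112 x 76 x 12 mm with four upright pegs, 8 mm thick and 16 mm high, near its corners (48 mm either way along x, 28.5 mm either way along y), between which the barrel lies at the start, its axis along the rest's x and barrel_mid over its middle. Origin: centre of its underside.
- cradle_seat (a point): Where barrel_mid lies when well seated, 62 mm above the desk, mid-way along the fixed aluminium cradle. x: along the V, from the end stop to the open end; z up. Base plate 164 x 70 x 10 mm; two yokes, 20 mm thick, 66 mm wide, centred 50 mm either side along x, each with a 90 degree V notch, its top edges 57.5 mm above the desk. The fingers have an open gap of 80 mm between the yokes.
- cradle_stop (a point): Centre of the face of the end stop that looks along +x of the cradle, 67 mm behind cradle_seat, at the height of the seated barrel's axis; the stop is 50 mm wide and reaches 72 mm above the desk.
- flank_left: The left sloping sides (+y of the cradle) of both V notches, fixed and rigid aluminium. Its frame is that of the cradle: origin at the centre of the underside of the cradle, below cradle_seat.
- flank_right: The right sloping sides (-y of the cradle) of both V notches, fixed and rigid; same frame as flank_left.
- tape_roll: Bystander: roll of tape, 93 x 91 x 48 mm, loose. Origin: centre of its underside.
- clip_tin: Bystander: round tin, 69 mm across, 27 mm high, loose. Origin: centre of its underside.
- eraser: Bystander: eraser, 20 x 46 x 13 mm, loose, between rest and cradle. Origin: centre of its underside.
- stapler: Bystander: stapler, 36 x 155 x 48 mm, loose. Origin: centre of its underside.
- mouse: Bystander: computer mouse, 108 x 61 x 33 mm, loose. Origin: centre of its underside.
Not all that is in view belongs to the job. There is more than one size of the lens_rest; the one meant has the size given above. Of the things that look like the part that bears barrel_mid, the larger one is meant.

How it is judged:
By the outcome, as a careful person would: the job done as asked, in the order asked, and still so for the second after the job is handed in, while the arm keeps its last pose, push and grip.
It also fails if it takes over 42 s, if anything falls off the work surface, if the arm or the gripper's body presses on something with over 40 N, if the wrist force passes 120 N, or if a joint passes its speed limit or range.

## Working session

There is one attempt and no reset: what is moved stays moved. The work goes in short steps, Python scripts to look and compute and a tool call to move; the robot and the scene stay as the last step left them, time stands still between calls to the robot, and variables do not carry over. Pictures are saved under pics/ and viewed, at most 10 in all, crops included, and the job is handed in when it is done.

Besides the shell and the picture viewer there is one more tool, called after "Emit:" as name(argument=value, ...), one argument or row to a line, values as JSON. send_rows: Moves the arm, as the interface text tells. Its arguments: {"type":"object","properties":{"plan":{"type":"array"}},"required":["plan"]}

```bash
mkdir -p pics
python3 - <<'E'
from bench import r
import cv2
for n in("side","top"):
    i=r.get_image(n); cv2.imwrite(f"pics/{n}0.png",i[:,:,::-1]); print(n,r.camera_info(n))
s=r.state(); print(s)
E
```

```text
side {'vertical_fov': 43.027006374112744, 'cx': 308.91499439372603, 'cy': 193.9971835191959, 'eye': array([0.31033351, 1.25044938, 0.96438885]), 'attitude': array([-0.06353898,  0.89110323, -0.44863232,  0.02503751])}
top {'vertical_fov': 48.530401972754504, 'cx': 322.89183688982536, 'cy': 195.08163652522782, 'eye': array([0.42011331, 0.03454786, 1.22669517]), 'attitude': array([ 0.71088456, -0.70303358,  0.01349547, -0.01431063])}
{'t': 0.1, 'joints': array([-1.23938664e+00,  1.31099306e-01,  1.48920201e+00, -1.16755532e-05,
        1.52302606e+00, -8.53985598e-02]), 'dq': array([ 0.001151  , -0.00125791, -0.0024523 , -0.00045953, -0.0005249 ,
       -0.00116505]), 'joint_torque': array([ 7.98837282e-04, -5.70951104e+01, -5.01941299e+01, -1.64930671e-04,
        8.12931190e-03, -7.06593551e-05]), 'eef_pos': array([ 0.24276238, -0.54815439,  0.2443238 ]), 'eef_rot': array([ 9.78361919e-01,  2.06899016e-01, -1.12207964e-04, -8.60090168e-04]), 'wrist_force': array([ 1.23745541,  0.24696598, -1.83490822]), 'torque': array([-0.06009964, -0.01288488,  0.01826136]), 'grasp_force': 0.0, 'width': 0.9993229761316524}
```

View pics/side0.png

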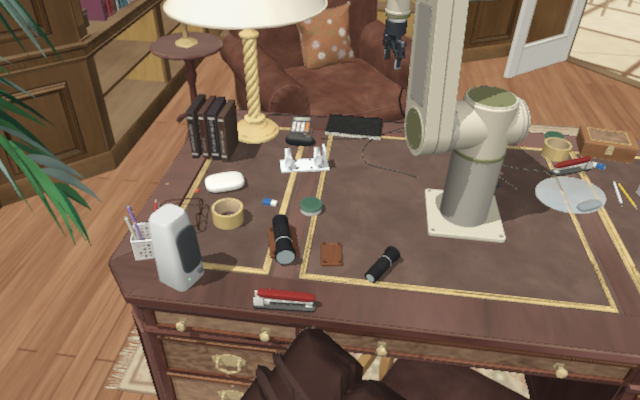

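View pics/top0.png

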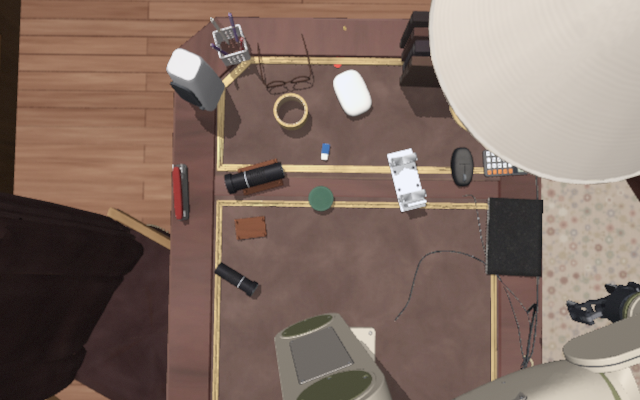

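The side view shows the big barrel at about (284,240), collar toward the camera, and the cradle at (304,160). In the top view the barrel is at (255,178) with its collar on the left, and the cradle is at (406,180). The lamp shade is at upper right. Next I'll enlarge crops of both objects.

Run:
```python
import cv2, numpy as np
t=cv2.imread("pics/top0.png"); s=cv2.imread("pics/side0.png")
def crop(i,x,y,w,h,k): return cv2.resize(i[y:y+h,x:x+w],None,fx=k,fy=k,interpolation=cv2.INTER_CUBIC)
a=crop(t,215,145,80,60,5); b=crop(t,370,140,80,80,5)[:400,:400]
a=cv2.copyMakeBorder(a,0,100,0,0,cv2.BORDER_CONSTANT)
cv2.imwrite("pics/topc.png",np.hstack([a,b]))
a=crop(s,245,200,80,80,5); b=crop(s,265,130,80,80,5)
cv2.imwrite("pics/sidec.png",np.hstack([a,b]))
```

```text
(no output)
```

View pics/topc.png

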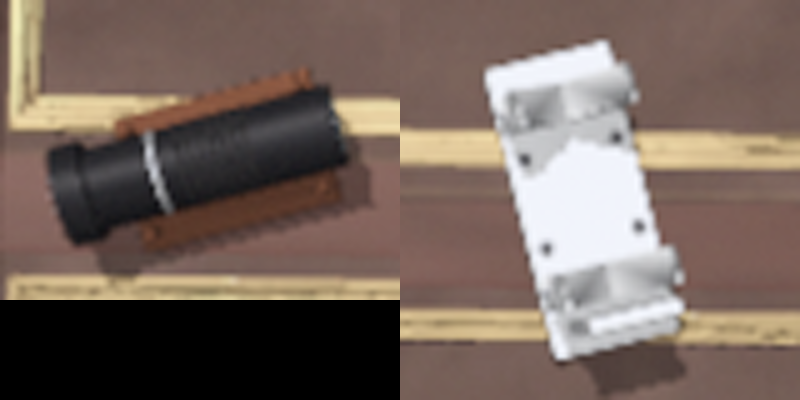

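View pics/sidec.png

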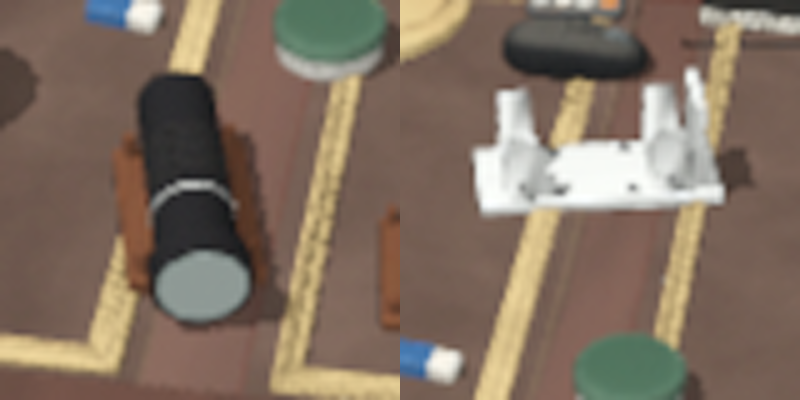

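Top crop: barrel collar end face runs from (225,177) to (230,194) and the plain end from (281,163) to (284,178). The cradle's stop is at the lower right, about (413–427,203), with the open end up. In the side crop the collar disc centre is about (286,257). Next I'll fit poses from both views.

```bash
cat > h.py <<'E'
import numpy as np
from bench import r
from scipy.spatial.transform import Rotation as R
from scipy.optimize import least_squares
def proj(n,P):
    c=r.camera_info(n); P=np.atleast_2d(P)
    p=R.from_quat(c["attitude"]).inv().apply(P-c["eye"])
    f=200/np.tan(np.radians(c["vertical_fov"])/2)
    return np.c_[c["cx"]+f*p[:,0]/p[:,2]-0., c["cy"]+f*p[:,1]/p[:,2]]
def fit(obs,x0,off=0):
    def res(q):
        e=[]
        for n,L,px in obs:
            L=np.array(L,float)/1000
            w=R.from_euler("z",q[3]).apply(L)+q[:3]
            e.append((proj(n,w)[0]-px))
        return np.ravel(e)
    s=least_squares(res,x0,loss="soft_l1",f_scale=0.7)
    return s.x,res(s.x).reshape(-1,2)
E
python3 - <<'E'
from h import *
T=lambda x,y:(215+x/5-.4,145+y/5-.4)
S=lambda x,y:(245+x/5-.4,200+y/5-.4)
T2=lambda x,y:(370+(x-400)/5-.4,140+y/5-.4)
S2=lambda x,y:(265+(x-400)/5-.4,130+y/5-.4)
b=[("top",(88,-28,0),T(48,158)),("top",(88,28,0),T(75,243)),("top",(-66,-23,0),T(330,88)),("top",(-66,23,0),T(347,163)),
("side",(88,0,0),S(203,285)),("side",(88,28,0),S(250,285)),("side",(88,-28,0),S(155,287)),("side",(88,0,-28),S(200,321))]
np.set_printoptions(precision=4,suppress=True)
q,e=fit(b,[.48,.2,.035,1.8]);print("barrel",q,np.degrees(q[3]));print(e.round(1).tolist())
c=[("top",(82,35,10),T2(486,70)),("top",(82,-35,10),T2(607,40)),("top",(-82,35,0),T2(560,362)),
("top",(60,-33,57.5),T2(628,62)),("top",(40,-33,57.5),T2(636,100)),("top",(-40,-33,57.5),T2(675,247)),("top",(-60,-33,57.5),T2(683,283)),
("top",(60,33,57.5),T2(503,88)),("top",(-40,33,57.5),T2(548,272)),
("top",(-67,25,72),T2(588,322)),("top",(-67,-25,72),T2(680,295)),
("side",(82,35,0),S2(480,215)),("side",(-82,35,0),S2(722,203)),("side",(82,-35,10),S2(473,150)),
("side",(60,-33,57.5),S2(497,92)),("side",(40,-33,57.5),S2(525,90)),("side",(-40,-33,57.5),S2(645,87)),("side",(-60,-33,57.5),S2(675,85))]
q,e=fit(c,[.48,-.18,0,.3]);print("cradle",q,np.degrees(q[3]));print(e.round(1).tolist())
# lamp shade rough: rim height from views
E
```

```text
barrel [0.5165 0.2095 0.0371 1.8374] 105.27355471232931
[[0.1, -2.1], [-0.2, 1.1], [-0.3, -0.7], [0.5, 0.8], [-0.3, -0.1], [0.9, -0.9], [-1.3, 0.4], [0.5, 0.4]]
cradle [ 0.5157 -0.1898  0.0018  0.2561] 14.675226544724081
[[-1.1, -0.8], [-0.7, -0.9], [-1.7, -1.3], [0.0, 0.2], [0.3, -0.1], [0.1, -0.1], [0.4, 0.1], [0.8, 1.1], [1.3, 1.0], [-0.2, 0.1], [0.0, 0.8], [-0.6, 0.9], [-0.7, 0.5], [-0.7, 0.1], [0.6, -0.1], [0.9, 0.0], [0.2, -0.6], [-0.1, -0.5]]
```

Run:
```python
from h import *
def ray(n,u,v):
    c=r.camera_info(n); f=200/np.tan(np.radians(c["vertical_fov"])/2)
    d=R.from_quat(c["attitude"]).apply([(u-c["cx"])/f,(v-c["cy"])/f,1]); return c["eye"],d
o,d=ray("side",255,130); p=o-d*o[2]/d[2]; print("lamp base",p)
for u,v in((245,18),(170,5),(325,5)):
    o,d=ray("side",u,v); k=(p[1]-o[1])/d[1]; print(o+d*k)
o,d=ray("top",430,60)
for z in(.35,.45,.55): print("shade edge top",o+d*((z-o[2])/d[2]))
```

```text
lamp base [ 0.73465494 -0.41356777  0.        ]
[ 0.74661301 -0.41356777  0.42424995]
[ 1.00174284 -0.41356777  0.45336748]
[ 0.48002677 -0.41356777  0.48030605]
shade edge top [ 0.72747798 -0.17555766  0.35      ]
shade edge top [ 0.69241851 -0.15159203  0.45      ]
shade edge top [ 0.65735904 -0.1276264   0.55      ]
```

Emit:
send_rows(
  plan=[
    [0,0.93,-0.97,0,0,0,0],
    [0,0.93,-0.97,0,0,0,0],
    [0,0.93,-0.97,0,0,0,0],
    [0,0.93,-0.97,0,0,0,0],
  ],
)

```text
t: 0.5
eef_pos: [0.2888, -0.4208, 0.2447]
eef_rot: [0.978, 0.207, -0.0, -0.0]
wrist_force: [-0.4, 0.3, -1.0]
width: 0.999
grasp_force: 0.0
```

Emit:
send_rows(
  plan=[
    [0,0.92,-0.97,0,0,0,0],
    [0,0.92,-0.97,0,0,0,0],
    [0,0.92,-0.97,0,0,0,0],
    [0,0.92,-0.97,0,0,0,0],
    [0,0.92,-0.97,0,0,0,0],
    [0,0.92,-0.97,0,0,0,0],
    [0,0.92,-0.97,0,0,0,0],
    [0,0.92,-0.97,0,0,0,0],
    [0,0.92,-0.97,0,0,0,0],
    [0,0.92,-0.97,0,0,0,0],
  ],
)

```text
t: 1.5
eef_pos: [0.4009, -0.106, 0.245]
eef_rot: [0.978, 0.207, -0.0, -0.0]
wrist_force: [0.9, -0.5, -0.3]
width: 1.003
grasp_force: 0.0
```

Emit:
send_rows(
  plan=[
    [0,0.92,-0.97,0,0,0,0],
    [0,0.92,-0.97,0,0,0,0],
    [0,0.92,-0.97,0,0,0,0],
    [0,0.92,-0.97,0,0,0,0],
    [0,0.92,-0.97,0,0,0,0],
    [0,0.92,-0.97,0,0,0,0],
    [0,0.92,-0.97,0,0,0,0],
    [0,0.92,-0.97,0,0,0,0],
    [0,0.92,-0.97,0,0,0,0],
    [0,0,0,0,0,0,0],
  ],
)

```text
t: 2.5
eef_pos: [0.5018, 0.1791, 0.2444]
eef_rot: [0.978, 0.208, -0.0, -0.001]
wrist_force: [-0.6, -0.7, 0.3]
width: 0.997
grasp_force: 0.0
```

Emit:
send_rows(
  plan=[
    [0,0,0,0.5,0,0,-1],
    [0,0,0,0.5,0,0,-1],
    [0,0,0,0.5,0,0,-1],
    [0,0,0,0.5,0,0,-1],
    [0,0,0,0.5,0,0,-1],
    [0,0,0,0.5,0,0,-1],
    [0,0,0,0.5,0,0,-1],
    [0,0,0,0.5,0,0,-1],
    [0,0,0,0,0,0,-1],
    [0,0,0,0,0,0,-1],
  ],
)

```text
t: 3.5
eef_pos: [0.5009, 0.1752, 0.1442]
eef_rot: [0.614, 0.789, -0.001, -0.001]
wrist_force: [-0.3, 0.3, 0.7]
width: 1.006
grasp_force: 0.0
```

```bash
cat >> h.py <<'E'
def need(tx,ty,tz,yaw):
    s=r.state(); q=R.from_quat(s["eef_rot"]); p=s["eef_pos"]
    d=q.inv().apply(np.array([tx,ty,tz])-p)/.025
    g=R.from_euler("z",yaw,degrees=True)*R.from_euler("x",180,degrees=True)
    w=np.degrees((q.inv()*g).as_rotvec())/8
    print("t",round(s["t"],2),"p",p.round(4),"shift",d.round(2),"turn",w.round(2),"F",s["wrist_force"].round(1),"w",round(s["width"],3),"j",s["joints"].round(2))
E
python3 -c "
from h import *
need(.5165,.2095,.1,105.3)"
```

```text
t 3.5 p [0.5009 0.1752 0.1442] shift [1.18 0.95 1.76] turn [-0.02  0.   -0.14] F [-0.3  0.3  0.7] w 1.006 j [ 0.24  0.02  1.8  -0.    1.33 -0.01]
```

Emit:
send_rows(
  plan=[
    [0,0.6,0.5,0.5,0,0,-0.1],
    [0,0.6,0.45,0.5,0,0,0],
    [0,0,0,0,0,0,0],
  ],
)

```text
t: 3.8
eef_pos: [0.5163, 0.2113, 0.1181]
eef_rot: [0.611, 0.792, -0.001, -0.001]
wrist_force: [0.1, 0.2, -0.2]
width: 1.002
grasp_force: 0.0
```

Run:
```python
from h import *
import cv2
need(.5165,.2095,.1,105.3)
s=r.state();p=s["eef_pos"];print(proj("top",p),proj("side",p))
o=[]
for n,x,y in(("top",205,130),("side",235,185)):
    i=r.get_image(n)[:,:,::-1]; cv2.imwrite(f"pics/{n}1.png",i)
    o.append(cv2.resize(i[y:y+80,x:x+80],None,fx=5,fy=5,interpolation=cv2.INTER_CUBIC))
cv2.imwrite("pics/c1.png",np.hstack(o))
```

```text
t 3.8 p [0.5163 0.2113 0.1181] shift [-0.07 -0.01  0.72] turn [-0.02 -0.   -0.07] F [ 0.1  0.2 -0.2] w 1.002 j [0.3  0.12 1.74 0.   1.29 0.04]
[[253.20718905 173.3465625 ]] [[281.3533601  212.05788573]]
```

View pics/c1.png

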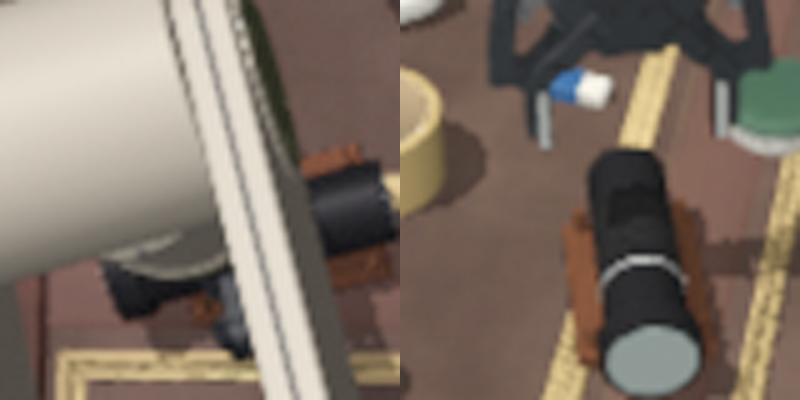

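The left part of the crop shows mostly the arm over the barrel. On the right, the fingertips at (264,215) and (299,212) straddle the barrel and match the projected TCP, so I'll descend.

Emit:
send_rows(
  plan=[
    [0,-0.06,0,0.7,0,0,-0.06],
    [0,0,0,0.7,0,0,0],
    [0,0,0,0.7,0,0,0],
    [0,0,0,0.6,0,0,0],
    [0,0,0,0.5,0,0,0],
    [0,0,0,0.2,0,0,0],
    [0,0,0,0,0,0,0],
    [0,0,0,0,0,0,0],
  ],
)

```text
t: 4.7
eef_pos: [0.5182, 0.2095, 0.0359]
eef_rot: [0.608, 0.794, 0.0, 0.0]
wrist_force: [0.0, 0.2, 0.5]
width: 0.998
grasp_force: 0.0
```

```bash
python3 -c "
from h import *
need(.5165,.2095,.030,105.3)"
```

```text
t 4.7 p [0.5182 0.2095 0.0359] shift [ 0.02 -0.07  0.24] turn [ 0.01  0.   -0.02] F [0.  0.2 0.5] w 0.998 j [ 0.29  0.22  1.79 -0.    1.13  0.03]
```

Emit:
send_rows(
  plan=[
    [0,0,-0.07,0.22,0,0,0],
    [0,0,0,0,0,0,0],
    [0.2,0,0,0,0,0,0],
    [0.35,0,0,0,0,0,0],
    [0.4,0,0,0,0,0,0],
    [0.45,0,0,0,0,0,0],
    [0.5,0,0,0,0,0,0],
    [0.6,0,0,0,0,0,0],
    [0.8,0,0,0,0,0,0],
    [1,0,0,0,0,0,0],
  ],
)

```text
t: 5.7
eef_pos: [0.5163, 0.209, 0.0302]
eef_rot: [0.608, 0.794, 0.0, 0.0]
wrist_force: [-1.8, 0.0, 6.3]
width: 0.519
grasp_force: 61.2
```

Emit:
send_rows(
  plan=[
    [1,0,0,0,0,0,0],
    [1,0,0,0,0,0,0],
    [1,0,0,0,0,0,0],
    [1,0,0,0,0,0,0],
  ],
)

```text
t: 6.1
eef_pos: [0.5163, 0.2091, 0.0303]
eef_rot: [0.608, 0.794, 0.0, 0.0]
wrist_force: [-2.2, 0.3, 5.1]
width: 0.518
grasp_force: 61.2
```

```bash
python3 -c "
from h import *
need(.5165,.2095,.030,105.3)"
```

```text
t 6.1 p [0.5163 0.2091 0.0303] shift [0.01 0.01 0.01] turn [ 0.   -0.   -0.02] F [-2.2  0.3  5.1] w 0.518 j [0.29 0.23 1.79 0.   1.12 0.03]
```

Gripped: opening is about 44–46 mm and grip force 61 N. Next: lift, then turn.

Emit:
send_rows(
  plan=[
    [1,0,0,-0.2,0,0,0],
    [1,0,0,-0.4,0,0,0],
    [1,0,0,-0.6,0,0,0],
    [1,0,0,-0.8,0,0,0],
    [1,0,0,-0.8,0,0,0],
    [1,0,0,-0.8,0,0,0],
    [1,0,0,-0.8,0,0,0],
    [1,0,0,-0.8,0,0,0],
    [1,0,0,-0.5,0,0,0],
    [1,0,0,-0.3,0,0,0],
  ],
)

```text
t: 7.1
eef_pos: [0.5168, 0.2092, 0.182]
eef_rot: [0.608, 0.794, 0.001, 0.001]
wrist_force: [0.2, 0.0, -1.5]
width: 0.521
grasp_force: 61.3
```

Emit:
send_rows(
  plan=[
    [1,0,0,0,0,0,0.4],
    [1,0,0,0,0,0,0.8],
    [1,0,0,0,0,0,0.9],
    [1,0,0,0,0,0,0.9],
    [1,0,0,0,0,0,0.9],
    [1,0,0,0,0,0,0.9],
    [1,0,0,0,0,0,0.9],
    [1,0,0,0,0,0,0.9],
    [1,0,0,0,0,0,0.9],
    [1,0,0,0,0,0,0.9],
  ],
)

```text
t: 8.1
eef_pos: [0.5156, 0.2088, 0.1792]
eef_rot: [0.946, 0.323, -0.001, -0.0]
wrist_force: [-0.4, -0.3, -1.8]
width: 0.521
grasp_force: 61.4
```

Emit:
send_rows(
  plan=[
    [1,0,0,0,0,0,0.9],
    [1,0,0,0,0,0,0.9],
    [1,0,0,0,0,0,0.7],
    [1,0,0,0,0,0,0.4],
    [1,0,0,0,0,0,0],
  ],
)

```text
t: 8.6
eef_pos: [0.5156, 0.2088, 0.1793]
eef_rot: [0.992, 0.128, -0.001, 0.0]
wrist_force: [0.3, -0.8, -1.1]
width: 0.521
grasp_force: 61.3
```

```bash
python3 -c "
from h import *
c=np.array([.5157,-.1898])+.012*np.array([np.cos(.2561),np.sin(.2561)])
need(*c,.16,14.7)"
```

```text
t 8.6 p [0.5156 0.2088 0.1793] shift [-3.57 15.42  0.77] turn [-0.    0.01  0.  ] F [ 0.3 -0.8 -1.1] w 0.521 j [0.29 0.05 1.69 0.   1.4  1.61]
```

Emit:
send_rows(
  plan=[
    [1,-0.1,0.4,0,0,0,0],
    [1,-0.2,0.8,0,0,0,0],
    [1,-0.2,0.9,0,0,0,0],
    [1,-0.2,0.9,0,0,0,0],
    [1,-0.2,0.9,0,0,0,0],
    [1,-0.2,0.9,0,0,0,0],
    [1,-0.2,0.9,0,0,0,0],
    [1,-0.2,0.9,0,0,0,0],
    [1,-0.2,0.9,0,0,0,0],
    [1,-0.2,0.9,0,0,0,0],
  ],
)

```text
t: 9.6
eef_pos: [0.5232, -0.0078, 0.1797]
eef_rot: [0.992, 0.129, -0.0, 0.0]
wrist_force: [-0.7, -0.3, -1.2]
width: 0.521
grasp_force: 61.3
```

Emit:
send_rows(
  plan=[
    [1,-0.2,0.9,0,0,0,0],
    [1,-0.2,0.9,0,0,0,0],
    [1,-0.2,0.9,0,0,0,0],
    [1,-0.2,0.9,0,0,0,0],
    [1,-0.2,0.9,0,0,0,0],
    [1,-0.2,0.9,0,0,0,0],
    [1,-0.2,0.8,0,0,0,0],
    [1,-0.2,0.5,0,0,0,0],
    [1,-0.07,0.3,0,0,0,0],
    [1,0,0,0,0,0,0],
  ],
)

```text
t: 10.6
eef_pos: [0.5276, -0.1868, 0.1797]
eef_rot: [0.992, 0.128, -0.0, -0.0]
wrist_force: [-0.3, 0.8, -1.5]
width: 0.524
grasp_force: 61.4
```

Run:
```python
from h import *
import cv2
c=np.array([.5157,-.1898])+.012*np.array([np.cos(.2561),np.sin(.2561)])
need(*c,.09,14.7)
for n in("top","side"): cv2.imwrite(f"pics/{n}2.png",r.get_image(n)[:,:,::-1])
o=[]
for n,x,y in(("top",360,120),("side",255,100)):
    i=cv2.imread(f"pics/{n}2.png")
    o.append(cv2.resize(i[y:y+100,x:x+100],None,fx=4,fy=4,interpolation=cv2.INTER_CUBIC))
cv2.imwrite("pics/c2.png",np.hstack(o))
```

```text
t 10.6 p [ 0.5276 -0.1868  0.1797] shift [-0.01 -0.    3.59] turn [-0.  0.  0.] F [-0.3  0.8 -1.5] w 0.524 j [-0.43  0.06  1.68 -0.    1.4   0.88]
```

View pics/c2.png

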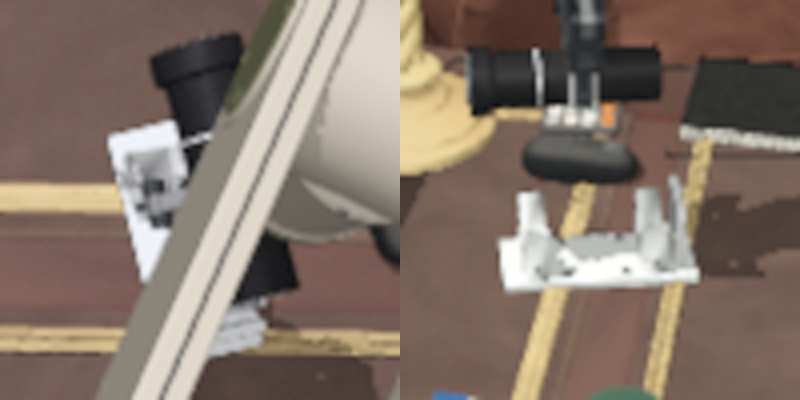

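The barrel hangs level over the cradle, with its collar (side view about (272,119)) toward the open end and its plain end (319,117) toward the stop. I'll check the in-hand offset numerically.

Run:
```python
from h import *
p=r.state()["eef_pos"]
T=lambda x,y:(360+x/4-.4,120+y/4-.4)
S=lambda x,y:(255+(x-400)/4-.4,100+y/4-.4)
b=[("top",(88,28,0),T(160,85)),("top",(88,28,0),T(151,57)),("top",(88,-28,0),T(240,37)),("top",(-66,-23,0),T(298,290)),
("side",(-66,0,23),S(657,46)),("side",(-66,0,-23),S(660,97)),("side",(88,0,-28),S(472,114)),("side",(88,0,28),S(470,48))]
b=b[1:]
q,e=fit(b,[p[0],p[1],p[2]+.005,.256]);print(p,q,np.degrees(q[3]),e.round(1).tolist())
print("in tool-yaw frame",R.from_euler("z",-.2561).apply(q[:3]-p))
```

```text
[ 0.52778427 -0.18560707  0.17971665] [ 0.52853787 -0.18626894  0.18672397  0.25422471] 14.566002933094971 [[-0.4, 0.3], [0.3, -0.3], [0.1, 0.2], [1.0, 0.1], [-0.1, 0.1], [-0.4, -0.6], [-0.5, 0.3]]
in tool-yaw frame [ 0.00056136 -0.00083118  0.00700732]
```

Emit:
send_rows(
  plan=[
    [1,0,0,0.3,0,0,0],
    [1,0,0,0.6,0,0,0],
    [1,0,0,0.8,0,0,0],
    [1,0,0,0.8,0,0,0],
    [1,0,0,0.6,0,0,0],
    [1,0,0,0.5,0,0,0],
    [1,0,0,0.4,0,0,0],
    [1,0,0,0.2,0,0,0],
    [1,0,0,0,0,0,0],
  ],
)

```text
t: 11.6
eef_pos: [0.5276, -0.186, 0.0742]
eef_rot: [0.992, 0.128, -0.0, -0.0]
wrist_force: [-0.3, -0.3, -1.5]
width: 0.519
grasp_force: 61.4
```

Run:
```python
from h import *
import cv2
u=np.array([np.cos(.2561),np.sin(.2561)])
c=np.array([.5157,-.1898])+.012*u
need(*c,.062,14.7)
for n in("top","side"): cv2.imwrite(f"pics/{n}3.png",r.get_image(n)[:,:,::-1])
i=cv2.imread("pics/side3.png")[120:190,265:345]
cv2.imwrite("pics/c3.png",cv2.resize(i,None,fx=8,fy=8,interpolation=cv2.INTER_CUBIC))
```

```text
t 11.6 p [ 0.5276 -0.186   0.0742] shift [-0.02  0.03  0.49] turn [-0.    0.    0.01] F [-0.3 -0.3 -1.5] w 0.519 j [-0.43  0.17  1.77 -0.    1.2   0.88]
```

View pics/c3.png

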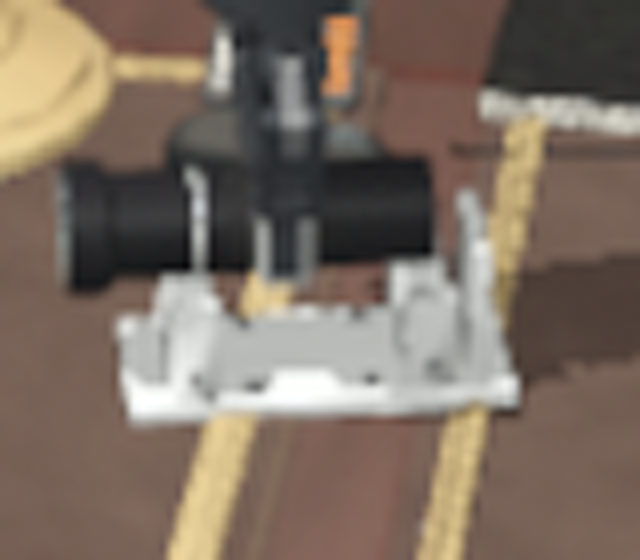

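The barrel is level above the notches, with about 4 px (12 mm) between the plain end and the stop. I'll go lower and closer to the stop.

Emit:
send_rows(
  plan=[
    [1,-0.1,0,0.15,0,0,0],
    [1,-0.1,0,0.15,0,0,0],
    [1,-0.1,0,0.1,0,0,0],
    [1,0,0,0.06,0,0,0],
    [1,0,0,0,0,0,0],
    [1,0,0,0,0,0,0],
  ],
)

```text
t: 12.3
eef_pos: [0.5207, -0.188, 0.0634]
eef_rot: [0.992, 0.128, 0.0, 0.0]
wrist_force: [0.1, -0.9, -1.8]
width: 0.524
grasp_force: 61.4
```

```bash
cat >> h.py <<'E'
def cf():
    F=[];P=[];M=[]
    s=r.state(); F=R.from_euler("z",-.2561).apply(s["wrist_force"]); M=R.from_euler("z",-.2561).apply(s["torque"])
    p=R.from_euler("z",-.2561).apply(s["eef_pos"]-np.array([.5157,-.1898,0]))*1000
    print("t",round(s["t"],2),"cradle-frame pos mm",p.round(1),"F",F.round(1),"M",M.round(2))
E
python3 -c "
from h import *
cf()"
```

```text
t 12.3 cradle-frame pos mm [ 5.2  0.4 63.4] F [-0.1 -0.9 -1.8] M [ 0.   -0.01 -0.05]
```

Now 1 mm steps down, reading the force after each pair.

Emit:
send_rows(
  plan=[
    [1,0,0,0.04,0,0,0],
    [1,0,0,0.04,0,0,0],
    [1,0,0,0.04,0,0,0],
    [1,0,0,0,0,0,0],
  ],
)

```text
t: 12.7
eef_pos: [0.5205, -0.1879, 0.0601]
eef_rot: [0.992, 0.128, -0.0, -0.0]
wrist_force: [-0.7, -0.6, -0.9]
width: 0.521
grasp_force: 61.4
```

Emit:
send_rows(
  plan=[
    [1,0,0,0.04,0,0,0],
    [1,0,0,0.04,0,0,0],
    [1,0,0,0,0,0,0],
  ],
)

```text
t: 13.0
eef_pos: [0.5209, -0.1883, 0.0586]
eef_rot: [0.992, 0.128, 0.0, 0.0]
wrist_force: [-0.0, -2.0, 2.0]
width: 0.524
grasp_force: 61.4
```

```bash
python3 -c "
from h import *
cf()"
```

```text
t 13.0 cradle-frame pos mm [ 5.4  0.1 58.6] F [-0.5 -1.9  2. ] M [-0.18 -0.   -0.04]
```

First contact is on the +y flank. I'll shift a little to −y, unload slightly, and slide to the stop.

Emit:
send_rows(
  plan=[
    [1,0,0.04,-0.02,0,0,0],
    [1,-0.06,0,0,0,0,0],
    [1,-0.06,0,0,0,0,0],
    [1,-0.04,0,0,0,0,0],
    [1,0,0,0,0,0,0],
  ],
)

```text
t: 13.5
eef_pos: [0.5167, -0.19, 0.0587]
eef_rot: [0.992, 0.128, -0.0, -0.0]
wrist_force: [-1.3, -1.4, -1.0]
width: 0.517
grasp_force: 61.4
```

```bash
python3 -c "
from h import *
cf()"
```

```text
t 13.5 cradle-frame pos mm [ 0.9 -0.4 58.7] F [-1.6 -1.  -1. ] M [-0.08  0.11 -0.04]
```

Emit:
send_rows(
  plan=[
    [1,-0.04,0,0,0,0,0],
    [1,0,0,0,0,0,0],
  ],
)

```text
t: 13.7
eef_pos: [0.5159, -0.1902, 0.0587]
eef_rot: [0.992, 0.128, -0.0, -0.0]
wrist_force: [0.2, -0.0, -1.3]
width: 0.523
grasp_force: 61.4
```

```bash
python3 -c "
from h import *
cf()"
```

```text
t 13.7 cradle-frame pos mm [ 0.1 -0.5 58.7] F [ 0.1 -0.1 -1.3] M [-0.07  0.08 -0.05]
```

Emit:
send_rows(
  plan=[
    [1,-0.04,0,0,0,0,0],
    [1,0,0,0,0,0,0],
  ],
)

```text
t: 13.9
eef_pos: [0.5149, -0.1905, 0.0587]
eef_rot: [0.992, 0.128, -0.0, -0.0]
wrist_force: [0.5, -0.7, -1.4]
width: 0.52
grasp_force: 61.4
```

```bash
python3 -c "
from h import *
cf()"
```

```text
t 13.9 cradle-frame pos mm [-0.9 -0.4 58.7] F [ 0.3 -0.8 -1.4] M [-0.03  0.02  0.  ]
```

Nothing touches the stop yet, so I'll continue in 0.5–1 mm steps.

Emit:
send_rows(
  plan=[
    [1,-0.03,0,0,0,0,0],
    [1,0,0,0,0,0,0],
  ],
)

```text
t: 14.1
eef_pos: [0.5143, -0.1907, 0.0588]
eef_rot: [0.992, 0.128, -0.0, -0.0]
wrist_force: [-0.4, -0.3, -1.4]
width: 0.516
grasp_force: 61.4
```

Emit:
send_rows(
  plan=[
    [1,-0.03,0,0,0,0,0],
    [1,0,0,0,0,0,0],
  ],
)

```text
t: 14.3
eef_pos: [0.514, -0.1908, 0.0589]
eef_rot: [0.992, 0.128, 0.0, 0.0]
wrist_force: [3.7, 1.4, -2.2]
width: 0.522
grasp_force: 61.3
```

```bash
python3 -c "
from h import *
cf()"
```

```text
t 14.3 cradle-frame pos mm [-1.9 -0.5 58.9] F [ 3.9  0.4 -2.2] M [ 0.04 -0.47 -0.12]
```

It touches the stop (+x about 4 N). Now I'll lower it into the V.

Emit:
send_rows(
  plan=[
    [1,0.01,0,0.03,0,0,0],
    [1,0,0,0.02,0,0,0],
    [1,0,0,0,0,0,0],
  ],
)

```text
t: 14.6
eef_pos: [0.5142, -0.1911, 0.058]
eef_rot: [0.992, 0.128, 0.0, 0.0]
wrist_force: [0.5, -0.5, 2.4]
width: 0.521
grasp_force: 61.6
```

```bash
python3 -c "
from h import *
cf()"
```

```text
t 14.6 cradle-frame pos mm [-1.8 -0.8 58. ] F [ 0.3 -0.7  2.4] M [-0.02 -0.18 -0.11]
```

Emit:
send_rows(
  plan=[
    [1,0,0,0.02,0,0,0],
    [1,0,0,0,0,0,0],
  ],
)

```text
t: 14.8
eef_pos: [0.5142, -0.1911, 0.0579]
eef_rot: [0.992, 0.128, 0.0, 0.0]
wrist_force: [-0.8, 0.9, 6.8]
width: 0.518
grasp_force: 62.1
```

```bash
python3 -c "
from h import *
cf()"
```

```text
t 14.8 cradle-frame pos mm [-1.7 -0.9 57.9] F [-0.5  1.1  6.8] M [ 0.12  0.08 -0.28]
```

Emit:
send_rows(
  plan=[
    [1,-0.02,0,0.01,0,0,0],
    [1,0,0,0.02,0,0,0],
    [1,0,0,0,0,0,0],
  ],
)

```text
t: 15.1
eef_pos: [0.5143, -0.1912, 0.0578]
eef_rot: [0.992, 0.128, 0.001, 0.0]
wrist_force: [-0.5, 2.8, 10.2]
width: 0.52
grasp_force: 62.4
```

```bash
python3 -c "
from h import *
cf()"
```

```text
t 15.1 cradle-frame pos mm [-1.7 -1.  57.8] F [ 0.2  2.8 10.2] M [ 0.4   0.09 -0.4 ]
```

Emit:
send_rows(
  plan=[
    [1,0,0,0.02,0,0,0],
    [1,0,0,0,0,0,0],
  ],
)

```text
t: 15.3
eef_pos: [0.5143, -0.1912, 0.0577]
eef_rot: [0.992, 0.128, 0.001, 0.0]
wrist_force: [-3.3, 2.1, 13.2]
width: 0.52
grasp_force: 62.8
```

```bash
python3 -c "
from h import *
cf()"
```

```text
t 15.3 cradle-frame pos mm [-1.7 -1.1 57.7] F [-2.6  2.9 13.2] M [ 0.65  0.32 -0.53]
```

Emit:
send_rows(
  plan=[
    [1,-0.03,-0.015,0,0,0,0.04],
    [1,0,0,0.02,0,0,0],
    [1,0,0,0,0,0,0],
  ],
)

```text
t: 15.6
eef_pos: [0.5141, -0.1912, 0.0575]
eef_rot: [0.992, 0.125, 0.002, 0.001]
wrist_force: [-0.4, 2.6, 13.8]
width: 0.521
grasp_force: 62.7
```

```bash
python3 -c "
from h import *
cf()"
```

```text
t 15.6 cradle-frame pos mm [-1.9 -1.  57.5] F [ 0.3  2.6 13.8] M [ 0.4  -0.03 -0.44]
```

Emit:
send_rows(
  plan=[
    [1,-0.02,0,0.03,0,0,0],
    [1,0,0,0,0,0,0],
  ],
)

```text
t: 15.8
eef_pos: [0.5142, -0.1913, 0.0574]
eef_rot: [0.992, 0.125, 0.002, 0.001]
wrist_force: [-1.7, 4.6, 17.4]
width: 0.523
grasp_force: 63.2
```

```bash
python3 -c "
from h import *
cf()"
```

```text
t 15.8 cradle-frame pos mm [-1.9 -1.1 57.4] F [-0.5  4.8 17.4] M [ 0.73 -0.06 -0.46]
```

Emit:
send_rows(
  plan=[
    [1,-0.02,-0.04,0,0,0,0.03],
    [1,0,0,0.02,0,0,0],
    [1,0,0,0,0,0,0],
  ],
)

```text
t: 16.1
eef_pos: [0.514, -0.1912, 0.0573]
eef_rot: [0.992, 0.123, 0.003, 0.002]
wrist_force: [1.0, 1.2, 16.0]
width: 0.52
grasp_force: 63.1
```

```bash
python3 -c "
from h import *
cf()"
```

```text
t 16.1 cradle-frame pos mm [-2.  -0.9 57.3] F [ 1.3  0.9 16. ] M [ 0.18 -0.16 -0.34]
```

Emit:
send_rows(
  plan=[
    [1,-0.02,-0.01,0.03,0,0,0],
    [1,0,0,0.02,0,0,0],
    [1,0,0,0,0,0,0],
  ],
)

```text
t: 16.4
eef_pos: [0.5141, -0.1913, 0.0571]
eef_rot: [0.992, 0.123, 0.003, 0.002]
wrist_force: [-1.5, 2.2, 24.4]
width: 0.523
grasp_force: 63.8
```

```bash
python3 -c "
from h import *
cf()"
```

```text
t 16.4 cradle-frame pos mm [-1.9 -1.  57.1] F [-0.9  2.5 24.4] M [ 0.57  0.16 -0.39]
```

Emit:
send_rows(
  plan=[
    [1,-0.02,-0.015,0.01,0,0,0],
    [1,0,0,0,0,0,0],
    [1,0,0,0,0,0,0],
    [1,0,0,0,0,0,0],
    [1,0,0,0,0,0,0],
  ],
)

```text
t: 16.9
eef_pos: [0.514, -0.1912, 0.0571]
eef_rot: [0.992, 0.123, 0.004, 0.002]
wrist_force: [1.1, 2.3, 22.6]
width: 0.52
grasp_force: 63.7
```

Run:
```python
from h import *
import cv2
cf()
o=[]
for n,x,y in(("top",360,120),("side",265,110)):
    i=r.get_image(n)[:,:,::-1]; cv2.imwrite(f"pics/{n}4.png",i)
    o.append(cv2.resize(i[y:y+80,x:x+80],None,fx=5,fy=5,interpolation=cv2.INTER_CUBIC))
cv2.imwrite("pics/c4.png",np.hstack(o)); cf()
```

```text
t 16.9 cradle-frame pos mm [-2.  -1.  57.1] F [ 1.7  2.  22.6] M [ 0.35 -0.14 -0.42]
t 17.0 cradle-frame pos mm [-1.9 -1.  57.2] F [ 1.4  1.9 23.5] M [ 0.42 -0.2  -0.41]
```

View pics/c4.png

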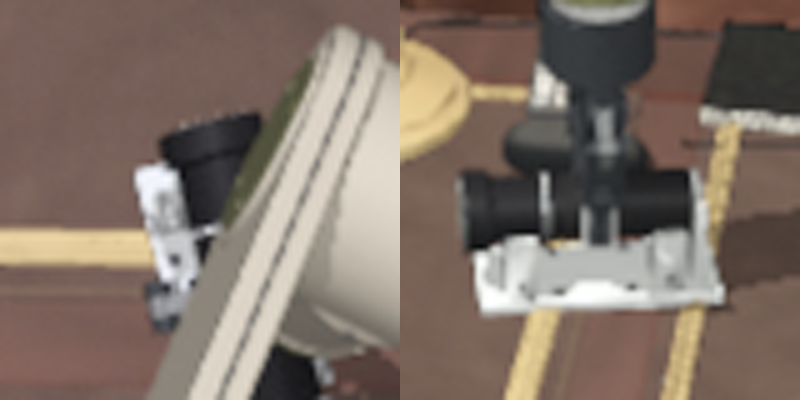

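The side view shows the barrel seated level, its plain end at the stop (403,150 in the full picture) and its collar past the open yoke. About 25 N down, small side force. I'll press slightly more, settle and confirm.

Emit:
send_rows(
  plan=[
    [1,0,-0.015,0.02,0,0,0],
    [1,-0.01,0,0.02,0,0,0],
    [1,0,0,0,0,0,0],
    [1,0,0,0,0,0,0],
    [1,0,0,0,0,0,0],
    [1,0,0,0,0,0,0],
    [1,0,0,0,0,0,0],
  ],
)

```text
t: 17.7
eef_pos: [0.5141, -0.1912, 0.0571]
eef_rot: [0.992, 0.123, 0.004, 0.002]
wrist_force: [-1.5, 2.3, 31.1]
width: 0.52
grasp_force: 64.4
```

Run:
```python
from h import *
cf(); s=r.state(); print(s["eef_rot"],s["grasp_force"])
# barrel as seen, side silhouette points vs model seated in the fitted cradle
```

```text
t 17.7 cradle-frame pos mm [-1.9 -1.  57.1] F [-0.8  2.6 31.1] M [ 0.59  0.22 -0.41]
[0.99235022 0.1233626  0.00411518 0.00240365] 64.38347697257996
```

Emit:
send_rows(
  plan=[
    [1,-0.03,0,-0.01,0,0,0],
    [1,0,0,0,0,0,0],
    [1,0,0,0,0,0,0],
    [1,0,0,0,0,0,0],
  ],
)

```text
t: 18.1
eef_pos: [0.514, -0.1913, 0.0571]
eef_rot: [0.992, 0.123, 0.005, 0.002]
wrist_force: [4.1, 2.9, 23.9]
width: 0.522
grasp_force: 63.6
```

Run:
```python
from h import *
cf(); print(r.job_done())
```

```text
t 18.1 cradle-frame pos mm [-2.  -1.  57.1] F [ 4.7  1.8 23.9] M [ 0.37 -0.53 -0.41]
the job is handed in; nothing more can be done
None
```

The job is handed in at 18.1 s: the barrel lies in both V notches with its plain end against the stop and the collar past the far notch, and the arm still holds it pressed down with about 25 N (side force about 2 N).

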